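# Lock the relay and point to the lock mark

### The arm

A 6-joint arm with a two-finger parallel gripper is mounted at the origin on the work surface. World frame = base frame: x ahead of the robot, y to its left, z up, the work surface at z = 0. Lengths are in mm, angles in degrees, forces in N, time in s.
With the tool pointing down it reaches from about 350 to 850 mm from the base axis. Payload 8.1 kg.
Tool frame: the origin (TCP) lies between the finger pads; the fingertips stand 22 mm ahead of it and the grasp point (between the pads) lies 3 mm ahead of it (r.nose_length is the z of the fingertips in the tool frame, in mm); z points along the fingers, x is the direction in which the jaws open and shut, and the axes are right-handed (so a half turn about z gives the same grasp; the last joint's range is limited). The gripper opens to 85 mm and grips with 20 to 120 N. Pads are 22 mm wide; open, the fingers measure 114 mm over their backs; the gripper's body (76 mm by 85 mm) begins 54 mm behind the grasp point. The pads swing forward as they close: fully open they stand 13 mm farther back than shut.
Start: joints at [67.643, 7.471, 85.268, -0, 87.261, -4.893], TCP at [180.04, 572.356, 253.292] pointing down, gripper open.
Joint ranges: [-169.43, 169.43], [-51.17, 129.36], [1.28, 143.12], [-76.62, 256.62], [0, 156.53], [-152.29, 152.29]. Speed limits (degrees/s): [136.94, 136.94, 159.86, 180, 180, 180].

### API

Orientations are given as [roll, pitch, yaw] about the fixed x, y, z axes, in that order (R = Rz(yaw) Ry(pitch) Rx(roll)).
In Python, from bench import r gives the robot as it stands.
- The arm moves only by the shell command python3 -m jog 'ROWS' [FORCE]. ROWS is JSON, a list of rows, each a list of 5 numbers: the shift along the tool's x, y, z in m, then the turn about the tool's z in degrees, then the opening in per cent of the stroke, from 0 (shut) to 100 (fully open). A call has 1 to 8 rows; each row is the pose to reach, as a shift and turn from the pose measured when the call began, along the tool's axes at that moment; what a row does not reach only later rows make up. A row lasts 1/10 s, in which the tool goes at most 50 mm and 8.59 degrees, less where a joint would pass 70% of its speed; a pose out of reach is approached as far as the arm can. A call with a gripper value outside its range is refused whole. The fingers move at their own pace and stop on an object; FORCE is the grip in N (left out, the last holds). Time passes only in rows, so rows that repeat a pose let the fingers close. It gives the time, the measured TCP pose, the force and the opening at its end, in the units of the state.
- r.sense(): the state, without advancing time (a new reading comes with each control period).
- r.snapshot(name): name is "scene" or "top" or "wrist"; returns a dict with "image" (420x560x3 uint8, red, green, blue), "K" (3x3 intrinsics, pixels), "T" (4x4, takes a point from camera to world coordinates); the wrist camera has in their place "tool_from_camera" (4x4, takes a point from camera to tool coordinates, whose origin is the TCP and whose axes are the tool frame's). Camera axes: x right, y down, z forward; pixel columns grow to the right and rows downward; lengths in mm; the calibration is good to about 2 mm. The wrist camera is an equidistant fisheye: a pixel r from the principal point sees the ray r / f radians off the axis. A picture is of the moment at which its call begins: read the wrist's pose just before it. There is no depth.
- r.hand_in(): hands the job in, once; it reports no verdict.
Trained networks look in a picture, given as the dict that the camera call returned (one of the last four; its "shot" number tells which), for a name from the list of things; names that differ only in an ending like _2 or _b are one class to them, and where a whole thing is asked for, a point or a joint stands for the part that bears it (a point fixed in the world has none). Each returns a list of dicts, best first, with "conf" (0 to 1); they miss things now and then, are a little off and sometimes report something else, mostly with a low value. They report only what shows in the picture. A call takes as long as a camera call.
- r.search_frame(picture, label): "bbox" ([left, top, right, bottom] in pixels, round what is visible of it).
- r.pinpoint(picture, label): "uv" ([column, row] in pixels: a listed point, or the origin of a listed thing).
The state is a dict: "time": time; "joint_pos": joint angles; "qd": joint speeds; "joint_efforts": joint torques, N m; "tool_pos": TCP position; "tcp_rot": TCP orientation; "ft_force": force on the tool from outside, world axes, zero at the start; "wrist_torque": the same for the moment, N m; "finger_gap": finger opening in mm.
Only numpy, scipy, OpenCV 4.12 (cv2) and the standard library are available. Lean on these libraries where they do the work, as an engineer would, in place of code of your own. Each camera call takes 0.05 s, during which the arm holds its last target. There are 200 camera calls.

### The job

Lock the relay into its bayonet socket: with the fingertips gently push the red-handled lever clockwise a quarter turn, right round to its stop, without gripping or forcing it. Then make the point-and-check: point straight down at the green lock mark from just above it, fingertips about one to four centimetres over it, and hold there for two seconds without touching the socket's flange. Leave the relay seated and the springs, weight and feeler gauge where they lie, and grip or lift nothing.

Things in the scene. Friction and masses are not known exactly. Their poses are not given: they have to be found in the camera images.
- socket: Bayonet relay socket bolted to the bench, its place different each time and turned up to 1 rad either way. Origin at bench level on its vertical axis, z up. Black contact block with a dark steel locking ring round it, 116 mm in diameter, its upper face 34 mm above the bench. The green lock mark lies on the socket's own +x side, the red unlock mark on its +y side.
- flange: The socket's round grey aluminium foot, 180 mm in diameter, upper face 12 mm above the bench, fixed to the socket with the same origin and axes. Four bolt heads 77 mm from the axis, on the diagonals, rise to 19 mm above the bench. It carries both painted marks.
- lock_lever (a joint): Turn of the locking ring and its lever about the socket's axis: 0 = unlocked (lever along the socket's -y), 1.571 rad = locked, at the hard stop (lever along its -x). Grows clockwise seen from above. Starts between 0 and 0.4. Friction holds it where it is left; turning takes about 3 N at the handle. A white pointer on the ring, opposite the lever, stands at the green mark when locked.
- lock_ring: The locking ring with its lever, handle and white pointer, one rigid part. Origin at bench level on the socket's axis; its own -y axis points along the lever, +y along the pointer.
- lever_handle (a point): Upright red handle on the end of the lever: square, 18 mm by 18 mm with rounded edges, flat faces along and across the lever, 31 to 69 mm above the bench, just outside the flange. This point: its middle, 50 mm above the bench, 100 mm from the socket's axis. Below it a boss of 22 mm diameter, 21 to 31 mm above the bench; the lever arm is 14 mm wide, 22 to 30 mm above the bench.
- lock_mark (a point): Centre of the green lock mark, a painted dot 16 mm in diameter on the flange, 76 mm from the socket's axis, 13 mm above the bench. The thing to point at.
- unlock_mark (a point): Centre of the red unlock mark, a similar dot a quarter circle away. Not the one to point at.
- relay: Black bakelite plug-in relay seated loose in the socket on its axis: round, 70 mm in diameter, with two ears at the base and a brass pull button of 22 mm diameter on top; the button's top is 88 mm above the bench, the shoulder of the body 75 mm. Origin at the centre of its underside, 20 mm above the bench.
- contact_spring_a: Brass contact spring, a leaf about 78 mm long, 12 mm wide, 6 mm high, lying loose on the bench beside the socket. Origin on the bench under its middle.
- contact_spring_b: A second, identical brass contact spring.
- test_weight: Grey cast-iron test weight, 50 mm in diameter, 58 mm high with a knob, 0.5 kg, loose on the bench. Origin at the centre of its underside.
- feeler_gauge: Chrome feeler gauge block about 97 mm long, 20 mm wide, 14 mm high, loose on the bench. Origin on the bench under the middle of its case.

How it is judged (in metres and radians):
On the way, in this order (a step that is already met when the one before it is completed fails the run):
1. the lever is pushed round to the locked position (value of joint lock_lever above 1.45 rad), for 0.2 s.
2. with the relay locked, the fingertips point at the green lock mark from just above it, touching nothing, for two seconds (value of joint lock_lever above 1.45 rad and horizontal distance between the grasp point and lock_mark below 0.02 m and z of the grasp point in the frame of lock_mark between 0.018 and 0.075 m and contact force between the fingers and anything else below 0.3 N), for 2 s.
At the end, for the whole second after the job is handed in: Lever at rest within 0.12 rad of its locked stop; relay still seated upright (raised under 4 mm, within 5 mm of the axis); springs, weight and gauge within 12 mm of where they lay; the point at the green mark (within 20 mm sideways, 18 to 75 mm above) was held two seconds after locking (value of joint lock_lever above 1.45 rad and velocity of joint lock_lever between -0.05 and 0.05 rad/s and z of relay in the frame of socket below 0.024 m and horizontal distance between relay and socket below 0.005 m and angle between relay's own z axis and vertical below 0.08 rad and distance of each of contact_spring_a, contact_spring_b, test_weight, feeler_gauge from where it was at the start of the episode below 0.012 m); the robot touches nothing.
It fails at once if the flange with its marks is touched (contact force between any of the fingers, the arm and flange above 0.5 N).
It fails at once if the lever is forced, or its handle gripped (pressed on two opposite faces at once) ((contact force between the fingers and lock_ring_c0 above 2 N and contact force between the fingers and lock_ring_c1 above 2 N) or (contact force between the fingers and lock_ring_c2 above 2 N and contact force between the fingers and lock_ring_c3 above 2 N) or contact force between the fingers and lock_ring above 70 N).
It fails at once if the relay is lifted or tipped (z of relay in the frame of socket above 0.026 m or angle between relay's own z axis and vertical above 0.15 rad).
It fails at once if a spring, the weight or the gauge is moved or lifted (distance of any of contact_spring_a, contact_spring_b, test_weight, feeler_gauge from where it was at the start of the episode above 0.015 m).
It fails at once if the relay, a spring, the weight or the gauge is gripped or pressed (contact force between the fingers and relay above 8 N or contact force between the fingers and contact_spring_a above 8 N or contact force between the fingers and contact_spring_b above 8 N or contact force between the fingers and test_weight above 8 N or contact force between the fingers and feeler_gauge above 8 N).
It also fails if it takes over 54 s, if anything falls off the work surface, if the arm or the gripper's body presses on something with over 40 N, if the wrist force passes 120 N, or if a joint passes its speed limit or range.

## Working session

There is one attempt and no reset: what is moved stays moved. The work goes in short steps, Python scripts to look and compute and a shell command to move; the robot and the scene stay as the last step left them, time stands still between calls to the robot, and variables do not carry over. Pictures are saved under pics/ and viewed, about 8 in all and at most 12, crops included, and the job is handed in when it is done.

```bash
mkdir -p pics
cat > h.py <<'E'
import numpy as np,cv2
from bench import r
from scipy.spatial.transform import Rotation as Ro
def pt(p,uv,z):
    d=np.linalg.inv(p["K"])@[uv[0],uv[1],1]; d=p["T"][:3,:3]@d; o=p["T"][:3,3]
    return o+d*(z-o[2])/d[2]
def save(p,n): cv2.imwrite(f"pics/{n}.png",p["image"][:,:,::-1])
E
python3 - <<'E'
from h import *
s=r.sense();print(s["tool_pos"],s["tcp_rot"],s["finger_gap"],s["time"])
Z=dict(socket=0,lever_handle=50,lock_mark=13,unlock_mark=13,relay=20,contact_spring_a=0,test_weight=0,feeler_gauge=0)
for n in("top","scene"):
    p=r.snapshot(n);p["T"]=np.array(p["T"]);save(p,n+"1")
    for l,z in Z.items():
        for d in r.pinpoint(p,l)[:3]: print(n,l,np.round(d["uv"]),round(d["conf"],2),pt(p,d["uv"],z).round(0))
E
```

```text
[179.82482394 571.8591994  252.2269655 ] [-1.79990157e+02  1.09256370e-01  7.25374131e+01] 85.5338024397997 0.0
top lever_handle [366. 196.] 0.93 [ 590. -107.   50.]
top lock_mark [304. 185.] 0.83 [619.   8.  13.]
top lock_mark [280. 237.] 0.43 [517.  55.  13.]
top unlock_mark [281. 237.] 0.57 [516.  53.  13.]
top relay [320. 218.] 0.91 [553. -24.  20.]
top contact_spring_a [250. 152.] 0.68 [690. 115.   0.]
top contact_spring_a [229. 208.] 0.64 [575. 157.   0.]
top feeler_gauge [321. 220.] 0.72 [551. -26.   0.]
top feeler_gauge [309. 131.] 0.68 [734.  -6.   0.]
scene lever_handle [227. 169.] 0.98 [ 593. -114.   50.]
scene lock_mark [244. 233.] 0.62 [627.  20.  13.]
scene unlock_mark [299. 221.] 0.88 [519.  52.  13.]
scene relay [264. 203.] 0.59 [559. -19.  20.]
scene contact_spring_a [302. 277.] 0.78 [577. 154.   0.]
scene contact_spring_a [239. 291.] 0.65 [692. 116.   0.]
scene feeler_gauge [187. 252.] 0.84 [741.  -6.   0.]
```

View pics/top1.png

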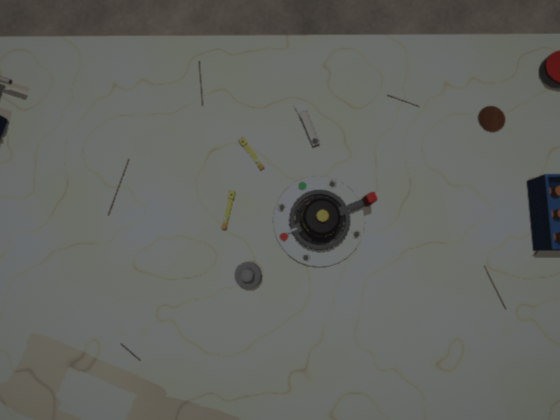

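View pics/scene1.png

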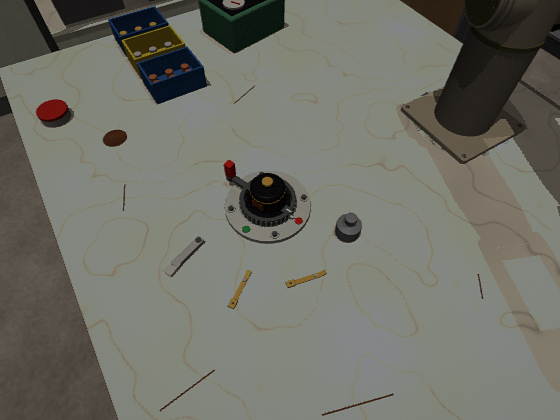

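Top view: green mark at (302,186), red at (284,237), handle at (370,198), relay at (321,216). This puts the socket near (551,-24) with yaw about 25°, and the lever near 0. The scene view agrees; the weight is at (248,275) top, clear of the sweep. I'll move over it with shut fingers.

```bash
T='[-0.467,0.556,0,-43,0]'; python3 -m jog '[[-0.467,0.556,0,-43,0],[-0.467,0.556,0,-43,0],[-0.467,0.556,0,-43,0],[-0.467,0.556,0,-43,0],[-0.467,0.556,0,-43,0],[-0.467,0.556,0,-43,0],[-0.467,0.556,0,-43,0],[-0.467,0.556,0,-43,0]]'
```

```text
time: 1.7
tool_pos: [387.3, 247.4, 253.8]
tcp_rot: [179.9, -0.0, 115.6]
ft_force: [1.1, -0.4, -0.6]
finger_gap: 0.1
```

```bash
python3 -m jog '[[-0.342,0.05,0,0,0],[-0.342,0.05,0,0,0],[-0.342,0.05,0,0,0],[-0.342,0.05,0,0,0],[-0.342,0.05,0,0,0],[-0.342,0.05,0,0,0],[-0.342,0.05,0,0,0],[-0.342,0.05,0,0,0]]'
cat >> h.py <<'E'
def wpt(p,s,uv,z):
    K=p["K"];d=np.array([(uv[0]-K[0][2])/K[0][0],(uv[1]-K[1][2])/K[1][1]]);th=np.hypot(*d)
    v=np.r_[d/th*np.sin(th),np.cos(th)]
    T=np.array(p["tool_from_camera"]);R=Ro.from_euler('xyz',s["tcp_rot"],degrees=True).as_matrix()
    v=R@T[:3,:3]@v;o=R@T[:3,3]+s["tool_pos"]
    return o+v*(z-o[2])/v[2]
E
python3 - <<'E'
from h import *
s=r.sense();print(s["tool_pos"],s["tcp_rot"])
p=r.snapshot("wrist");save(p,"w1")
for l,z in dict(socket=0,relay=20,lever_handle=50,lock_mark=13,unlock_mark=13).items():
    for d in r.pinpoint(p,l)[:2]: print(l,np.round(d["uv"]),round(d["conf"],2),wpt(p,s,d["uv"],z).round(1))
E
```

```text
time: 2.5
tool_pos: [581.7, -44.7, 252.7]
tcp_rot: [-180.0, 0.1, 115.3]
ft_force: [-1.3, 0.3, 0.1]
finger_gap: -0.2
[581.72450063 -44.66349749 252.74583294] [-1.79990833e+02  6.72968489e-02  1.15283866e+02]
relay [308. 162.] 0.64 [546.  -23.8  20. ]
lever_handle [214. 166.] 0.8 [ 586.7 -113.1   50. ]
lock_mark [301. 228.] 0.73 [620.4   5.6  13. ]
unlock_mark [373. 166.] 0.95 [517.   47.4  13. ]
```

View pics/w1.png

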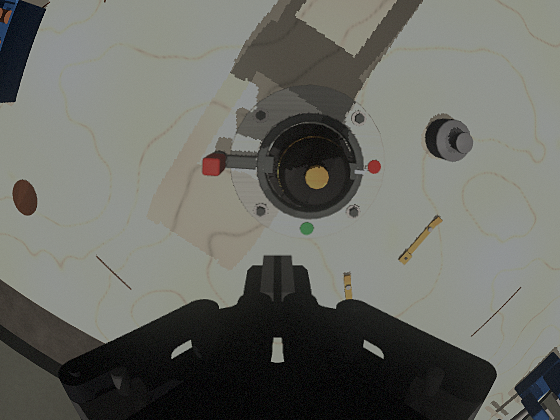

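The green mark is at (306,228), 5 px right of the network's point. Red is at (373,167), the handle at (211,165) and bolts at (261,116), (358,118), (353,211), (261,211). I'll get the centre from the bolts.

Run:
```python
from h import *
s=r.sense();p=r.snapshot("wrist")
B=np.array([wpt(p,s,u,19) for u in[(261,116),(358,118),(353,211),(261,211)]])[:,:2]
A=np.c_[2*B,np.ones(4)];c=np.linalg.lstsq(A,(B**2).sum(1),rcond=None)[0];R=np.sqrt(c[2]+c[0]**2+c[1]**2)
print(B.round(1),"centre",c[:2],B.mean(0),"R",R)
c=c[:2]
for n,u,z in[("green",(306,228),13),("red",(373,167),13),("handle",(214,166),50),("handletop",(209,165),69)]:
    q=wpt(p,s,u,z)[:2];d=q-c;print(n,q.round(1),np.hypot(*d).round(1),np.degrees(np.arctan2(d[1],d[0])).round(1))
print(np.degrees(np.arctan2(*(B-c).T[::-1])))
```

```text
[[520.6 -85.4]
 [474.6  11.1]
 [571.8  57. ]
 [618.2 -39.8]] centre [546.45731902 -14.25796653] [546.32230351 -14.27633835] R 75.93859915771108
green [616.2  17.9] 76.8 24.8
red [515.6  55. ] 75.9 114.0
handle [ 586.  -106.5] 100.3 -66.8
handletop [ 582.8 -109.3] 101.7 -69.1
[-109.96901135  160.59648627   70.39661495  -19.59363515]
```

```bash
python3 -m jog '[[-0.061,0.022,0,2,0],[-0.061,0.022,0.04,2,0],[-0.061,0.022,0.08,2,0],[-0.061,0.022,0.12,2,0],[-0.061,0.022,0.15,2,0],[-0.061,0.022,0.18,2,0],[-0.061,0.022,0.189,2,0],[-0.061,0.022,0.189,2,0]]'
cat > plan.py <<'E'
from h import *
import sys
C=np.array([546.4,-14.3])
s=r.sense();p=s["tool_pos"][:2];v=p-C;print(s["tool_pos"].round(1),s["tcp_rot"].round(1),s["ft_force"].round(1))
def plan(R,d,th,step,n=8):
    # target lever angles th-step*k (deg world); tool at radius R, d ccw of lever line, yaw th+180
    psi=np.radians(s["tcp_rot"][2]);x=np.array([np.cos(psi),np.sin(psi)]);y=np.array([np.sin(psi),-np.cos(psi)])
    for k in range(1,n+1):
        a=th-step*k;t=np.radians(a);q=C+R*np.array([np.cos(t),np.sin(t)])+d*np.array([-np.sin(t),np.cos(t)])
        e=q-p;turn=(np.degrees(psi)-(a+180)+180)%360-180
        print(f"[{e@x/1000:.3f},{e@y/1000:.3f},{(s['tool_pos'][2]-64)/1000:.3f},{turn:.1f},0]",end=",")
    print(a)
a=[float(x) for x in sys.argv[1:]]
plan(a[0],a[1],a[2],a[3])
E
python3 plan.py 102 20 -66.8 3
python3 - <<'E'
from h import *
p=r.snapshot("wrist");save(p,"w2")
E
```

```text
time: 3.65
tool_pos: [625.0, -82.7, 63.9]
tcp_rot: [-179.9, -0.1, 113.7]
ft_force: [0.1, 0.1, 0.0]
finger_gap: -0.4
[625.  -82.7  63.9] [-1.799e+02 -1.000e-01  1.137e+02] [0.1 0.1 0. ]
[-0.009,-0.031,-0.000,3.5,0],[-0.009,-0.036,-0.000,6.5,0],[-0.010,-0.042,-0.000,9.5,0],[-0.010,-0.047,-0.000,12.5,0],[-0.009,-0.052,-0.000,15.5,0],[-0.009,-0.058,-0.000,18.5,0],[-0.008,-0.063,-0.000,21.5,0],[-0.007,-0.069,-0.000,24.5,0],-90.8
```

View pics/w2.png

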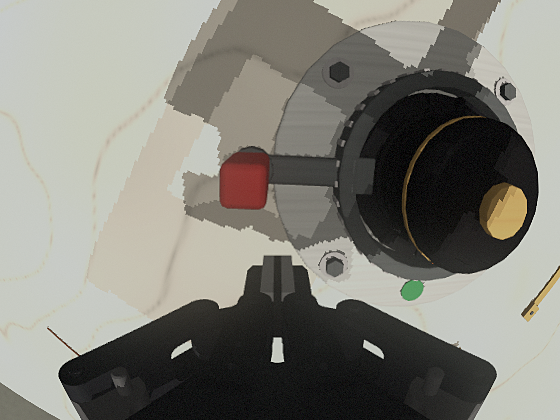

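The handle at (244,180) lies ahead and about 10 mm further out than the tips at (278,260), which agrees with the plan. Next is the side shift, then a gentle push.

```bash
python3 -m jog '[[-0.011,-0.008,0,1,0],[-0.011,-0.016,0,1,0],[-0.011,-0.024,0,2,0],[-0.011,-0.029,0,3,0],[-0.012,-0.033,0,5,0],[-0.012,-0.038,0,7,0],[-0.012,-0.042,0,9.5,0],[-0.012,-0.047,0,12.5,0]]'
python3 plan.py 104 20 -78.8 3
python3 - <<'E'
from h import *
p=r.snapshot("wrist");save(p,"w3")
E
```

```text
time: 4.5
tool_pos: [588.8, -113.5, 66.5]
tcp_rot: [179.8, 0.1, 101.0]
ft_force: [3.5, -1.4, 0.6]
finger_gap: 0.1
[ 588.8 -113.5   66.5] [1.798e+02 1.000e-01 1.010e+02] [ 3.5 -1.4  0.6]
[0.001,-0.008,0.003,2.8,0],[0.000,-0.013,0.003,5.8,0],[-0.000,-0.019,0.003,8.8,0],[-0.000,-0.024,0.003,11.8,0],[-0.000,-0.030,0.003,14.8,0],[0.000,-0.035,0.003,17.8,0],[0.001,-0.041,0.003,20.8,0],[0.002,-0.046,0.003,23.8,0],-102.8
```

View pics/w3.png

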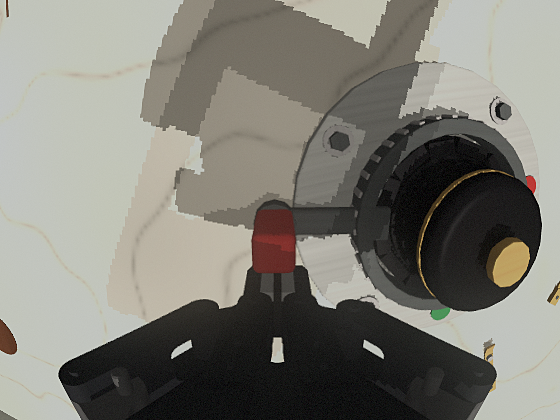

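The tips bear squarely on the handle face at about (275,265), with about 4 N. I'll continue round the arc.

```bash
python3 -m jog '[[0.001,-0.006,0.002,3,0],[0,-0.012,0.002,6,0],[0,-0.018,0.002,9,0],[0,-0.024,0.002,12,0],[0,-0.03,0.002,15,0],[0,-0.035,0.002,18,0],[0.001,-0.041,0.002,21,0],[0.002,-0.046,0.002,24,0]]'
python3 plan.py 104 20 -102.8 3
```

```text
time: 5.35
tool_pos: [542.8, -120.2, 64.6]
tcp_rot: [179.8, -0.0, 76.7]
ft_force: [3.5, 1.3, 0.8]
finger_gap: -0.2
[ 542.8 -120.2   64.6] [179.8  -0.   76.7] [3.5 1.3 0.8]
[-0.001,-0.005,0.001,2.5,0],[-0.002,-0.011,0.001,5.5,0],[-0.002,-0.016,0.001,8.5,0],[-0.002,-0.022,0.001,11.5,0],[-0.002,-0.028,0.001,14.5,0],[-0.001,-0.033,0.001,17.5,0],[-0.001,-0.039,0.001,20.5,0],[0.001,-0.044,0.001,23.5,0],-126.8
```

```bash
python3 -m jog '[[-0.001,-0.005,0,2.5,0],[-0.001,-0.011,0,5.5,0],[-0.002,-0.016,0,8.5,0],[-0.002,-0.022,0,11.5,0],[-0.002,-0.028,0,14.5,0],[-0.001,-0.033,0,17.5,0],[0,-0.039,0,20.5,0],[0.001,-0.044,0,23.5,0]]'
python3 plan.py 104 20 -126.8 2.5
python3 - <<'E'
from h import *
p=r.snapshot("top");save(p,"t2")
p["T"]=np.array(p["T"]);print([(d["conf"],pt(p,d["uv"],50)) for d in r.pinpoint(p,"lever_handle")])
E
```

```text
time: 6.15
tool_pos: [500.5, -109.2, 64.8]
tcp_rot: [179.7, -0.2, 53.0]
ft_force: [3.0, -0.4, 0.8]
finger_gap: -0.0
[ 500.5 -109.2   64.8] [179.7  -0.2  53. ] [ 3.  -0.4  0.8]
[-0.001,-0.005,0.001,2.3,0],[-0.002,-0.009,0.001,4.8,0],[-0.002,-0.014,0.001,7.3,0],[-0.003,-0.018,0.001,9.8,0],[-0.002,-0.023,0.001,12.3,0],[-0.002,-0.028,0.001,14.8,0],[-0.002,-0.032,0.001,17.3,0],[-0.001,-0.037,0.001,19.8,0],-146.8
[(0.56, array([484.85566085, -97.80350527,  50.        ]))]
```

```bash
python3 -m jog '[[-0.001,-0.005,0,2.5,0],[-0.001,-0.009,0,5,0],[-0.002,-0.014,0,7.5,0],[-0.002,-0.018,0,10,0],[-0.002,-0.023,0,12.5,0],[-0.002,-0.028,0,15,0],[-0.002,-0.032,0,17.5,0],[-0.001,-0.037,0,20,0]]'
python3 plan.py 104 20 -146.8 1
```

```text
time: 7.05
tool_pos: [470.3, -88.0, 64.8]
tcp_rot: [179.8, -0.2, 33.1]
ft_force: [3.2, -1.0, 1.2]
finger_gap: 0.1
[470.3 -88.   64.8] [179.8  -0.2  33.1] [ 3.2 -1.   1.2]
[-0.000,-0.002,0.001,0.9,0],[-0.001,-0.004,0.001,1.9,0],[-0.001,-0.005,0.001,2.9,0],[-0.001,-0.007,0.001,3.9,0],[-0.001,-0.009,0.001,4.9,0],[-0.002,-0.011,0.001,5.9,0],[-0.002,-0.013,0.001,6.9,0],[-0.002,-0.015,0.001,7.9,0],-154.8
```

```bash
python3 -m jog '[[0,-0.002,0,1,0],[-0.001,-0.004,0,2,0],[-0.001,-0.006,0,3,0],[-0.001,-0.008,0,4,0],[-0.001,-0.01,0,5,0]]'
python3 -m jog '[[0,-0.001,0,0.7,0],[0,-0.002,0,1.2,0]]'; python3 plan.py 104 20 -153.8 .5
```

```text
time: 7.55
tool_pos: [464.6, -81.4, 65.0]
tcp_rot: [179.6, -0.2, 28.1]
ft_force: [8.0, -14.9, -6.3]
finger_gap: -0.1
time: 7.75
tool_pos: [464.3, -81.4, 65.1]
tcp_rot: [179.4, -0.2, 26.8]
ft_force: [7.1, -15.9, -7.5]
finger_gap: 0.3
[464.3 -81.4  65.1] [179.4  -0.2  26.8] [  7.1 -15.9  -7.5]
[-0.001,-0.005,0.001,1.1,0],[-0.001,-0.006,0.001,1.6,0],[-0.001,-0.007,0.001,2.1,0],[-0.001,-0.008,0.001,2.6,0],[-0.001,-0.009,0.001,3.1,0],[-0.001,-0.009,0.001,3.6,0],[-0.002,-0.010,0.001,4.1,0],[-0.002,-0.011,0.001,4.6,0],-157.8
```

Force has risen to 17 N along the push direction and motion has stalled, so this is probably the stop. I'll check it.

Run:
```python
from h import *
s=r.sense();p=r.snapshot("wrist");save(p,"w4")
t=r.snapshot("top");t["T"]=np.array(t["T"])
q=r.snapshot("scene");q["T"]=np.array(q["T"])
C=np.array([546.4,-14.3])
for P,f in((p,lambda u,z:wpt(p,s,u,z)),(t,lambda u,z:pt(t,u,z)),(q,lambda u,z:pt(q,u,z))):
  for l,z in(("lever_handle",50),("lock_mark",13),("unlock_mark",13)):
    for d in r.pinpoint(P,l)[:1]:
        w=f(d["uv"],z);v=w[:2]-C;print(l,np.round(d["uv"]),round(d["conf"],2),w.round(1),np.hypot(*v).round(1),np.degrees(np.arctan2(v[1],v[0])).round(1))
cv2.imwrite("pics/t3.png",cv2.resize(t["image"][160:280,250:400,::-1],None,fx=5,fy=5,interpolation=cv2.INTER_CUBIC))
```

```text
lever_handle [285. 239.] 0.83 [457.4 -62.2  50. ] 101.0 -151.7
lever_handle [345. 268.] 0.56 [456.8 -63.9  50. ] 102.5 -151.0
lock_mark [303. 188.] 0.65 [612.4  10.   13. ] 70.4 20.2
unlock_mark [283. 236.] 0.82 [517.3  49.6  13. ] 70.3 114.5
lever_handle [292. 162.] 0.86 [465.4 -59.9  50. ] 93.0 -150.6
lock_mark [244. 229.] 0.56 [623.3  12.1  13. ] 81.3 18.9
unlock_mark [301. 221.] 0.64 [516.3  54.6  13. ] 75.2 113.6
```

View pics/w4.png

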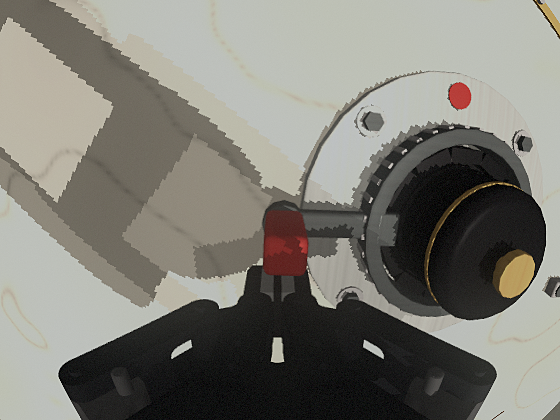

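View pics/t3.png

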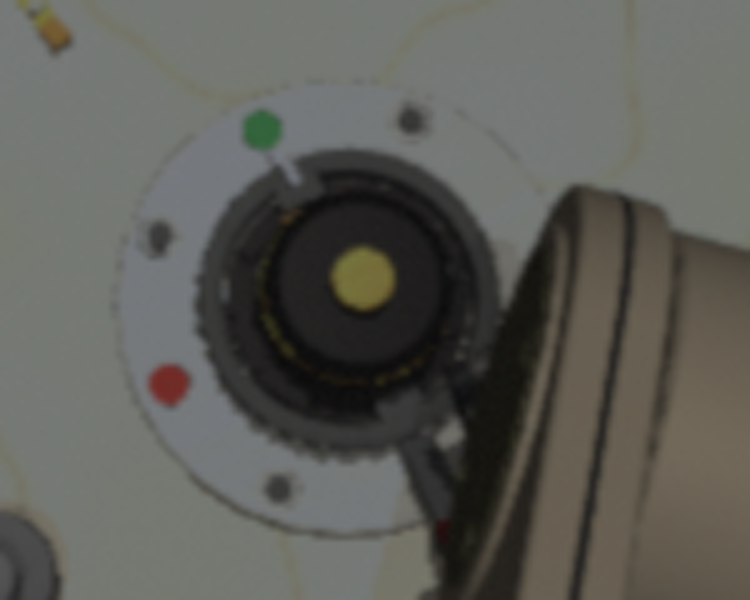

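Wrist view: tips flat on the handle at (285,240). Top crop: the white pointer (about (280,162)) reaches the green mark (262,130), the lever reading about -152°. I'll press one small step more, well under 70 N, to prove the stop.

```bash
python3 -m jog '[[0,-0.0015,0,0,0],[0,-0.0025,0,0,0],[0,-0.0025,0,0,0]]'; python3 plan.py 104 20 -153.8 .5 | head -1
```

```text
time: 8.65
tool_pos: [464.2, -81.4, 65.2]
tcp_rot: [179.1, -0.3, 26.8]
ft_force: [8.3, -14.8, -9.8]
finger_gap: 0.0
[464.2 -81.4  65.2] [179.1  -0.3  26.8] [  8.3 -14.8  -9.8]
```

```bash
python3 -m jog '[[0,-0.003,0,0,0],[0,-0.005,0,0,0],[0,-0.005,0,0,0]]'
```

```text
time: 8.95
tool_pos: [464.1, -81.2, 65.4]
tcp_rot: [178.6, -0.4, 26.8]
ft_force: [16.2, -26.9, -18.6]
finger_gap: -0.3
```

Force is 36 N with no motion: the hard stop. Backing off and rising.

```bash
python3 -m jog '[[0,0.012,0,0,0],[0,0.03,0,0,0],[0,0.03,-0.04,0,0],[0,0.03,-0.08,0,0],[0,0.03,-0.12,0,0],[0,0.03,-0.14,0,0],[0,0.03,-0.14,0,0]]'
python3 - <<'E'
from h import *
s=r.sense();p=r.snapshot("wrist");save(p,"w5");print(s["tool_pos"],s["tcp_rot"],s["ft_force"])
C=np.array([546.4,-14.3])
for l,z in(("lever_handle",50),("lock_mark",13),("unlock_mark",13)):
    for d in r.pinpoint(p,l)[:1]:
        w=wpt(p,s,d["uv"],z);v=w[:2]-C;print(l,np.round(d["uv"]),round(d["conf"],2),w.round(1),np.hypot(*v).round(1),np.degrees(np.arctan2(v[1],v[0])).round(1))
E
```

```text
time: 9.65
tool_pos: [477.0, -105.6, 210.0]
tcp_rot: [178.4, -0.6, 26.8]
ft_force: [0.4, 0.2, 0.1]
finger_gap: -0.1
[ 477.00948921 -105.61035912  209.96639961] [178.38032378  -0.61333069  26.75129993] [0.40277041 0.17085206 0.07600803]
lever_handle [276. 142.] 0.63 [456.1 -63.4  50. ] 102.8 -151.4
lock_mark [441. 149.] 0.89 [616.9  11.1  13. ] 74.9 19.8
```

View pics/w5.png

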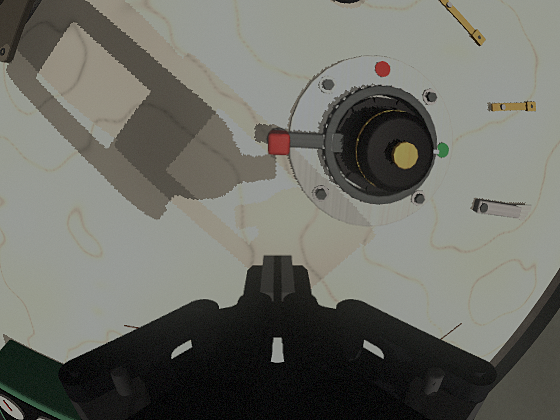

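The handle is at (278,143), the white pointer at (435,150) right at the green mark (442,150), and nothing else has moved. I'll refine the mark and work out the shift.

Run:
```python
from h import *
s=r.sense();p=r.snapshot("wrist")
B=np.array([wpt(p,s,u,19) for u in[(328,84),(430,97),(419,198),(321,193)]])[:,:2];c=B.mean(0)
print("centre",c,np.hypot(*(B-c).T))
for n,u,z in(("green",(442,150),13),("red",(382,69),13),("handle",(278,143),69),("handle50",(276,142),50)):
    q=wpt(p,s,u,z)[:2];d=q-c;print(n,q.round(1),np.hypot(*d).round(1),np.degrees(np.arctan2(d[1],d[0])).round(1))
R=Ro.from_euler('xyz',s["tcp_rot"],degrees=True).as_matrix()
print("shift to (614,15,150):",R.T@(np.array([614.5,15.5,150])-s["tool_pos"]))
```

```text
centre [540.7983721  -19.91811771] [74.63804489 73.95534122 74.74576561 74.32422231]
green [610.1  10.9] 75.8 24.0
red [511.2  47.8] 73.9 113.6
handle [452.2 -60.1] 97.3 -155.6
handle50 [451.4 -61.9] 98.8 -154.8
shift to (614,15,150): [179.20441249 -45.54274465  53.96357149]
```

```bash
python3 -m jog '[[0.04,-0.01,0,-8,0],[0.08,-0.02,0,-16,0],[0.12,-0.03,0,-24,0],[0.15,-0.038,0,-32,0],[0.179,-0.045,0,-40,0],[0.179,-0.045,0,-48,0],[0.179,-0.045,0,-56,0],[0.179,-0.045,0,-64,0]]'
python3 -m jog '[[0,0,0,-8,0],[0,0,0,-16,0],[0,0,0,-24,0],[0,0,0,-24,0]]'
python3 - <<'E'
from h import *
for i in range(2):
    s=r.sense();p=r.snapshot("wrist");print(s["tool_pos"],s["tcp_rot"],[(wpt(p,s,d["uv"],13).round(1),d["conf"],d["uv"]) for d in r.pinpoint(p,"lock_mark")])
save(p,"w6")
E
```

```text
time: 10.7
tool_pos: [612.9, 16.3, 201.5]
tcp_rot: [179.5, 1.0, 91.1]
ft_force: [-0.3, 0.0, -0.2]
finger_gap: -0.0
time: 11.1
tool_pos: [612.0, 16.4, 199.5]
tcp_rot: [-179.9, 1.1, 115.2]
ft_force: [0.4, -0.3, -0.1]
finger_gap: -0.2
[612.01313688  16.39968109 199.50608367] [-179.92025943    1.0686479   115.24545738] [(array([619.1,   9.5,  13. ]), 0.91, [270.7, 196.2]), (array([443.7, 109.8,  13. ]), 0.48, [436.4, 86.3])]
[612.31827079  16.38264229 200.1300113 ] [-179.97816712    1.0956072   114.87122583] [(array([618.3,  10. ,  13. ]), 0.86, [271.7, 195.2])]
```

View pics/w6.png

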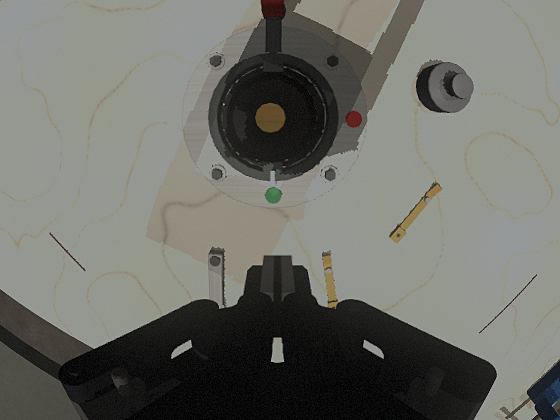

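The green mark is at (274,195), with the white pointer running straight into it and the lever diametrically opposite. The mark is about (615,13) from all looks. Descending to TCP z of about 67.

```bash
python3 -m jog '[[-0.001,0.001,0.04,0,0],[-0.001,0.001,0.075,0,0],[-0.001,0.001,0.105,0,0],[-0.001,0.001,0.122,0,0],[-0.001,0.001,0.133,0,0],[-0.001,0.001,0.133,0,0]]'
python3 - <<'E'
from h import *
s=r.sense();p=r.snapshot("wrist");print(s["tool_pos"],s["tcp_rot"],s["ft_force"],[(wpt(p,s,d["uv"],13).round(1),d["conf"],d["uv"]) for d in r.pinpoint(p,"lock_mark")])
save(p,"w7")
E
```

```text
time: 11.9
tool_pos: [614.4, 13.5, 66.6]
tcp_rot: [-179.9, 1.1, 114.9]
ft_force: [-0.3, 0.2, -0.5]
finger_gap: -0.1
[614.36333145  13.53044079  66.59857847] [-179.92159388    1.06803987  114.88106681] [-0.26754363  0.1868092  -0.54406875] [(array([617. ,   9.4,  13. ]), 0.66, [269.6, 247.7])]
```

View pics/w7.png

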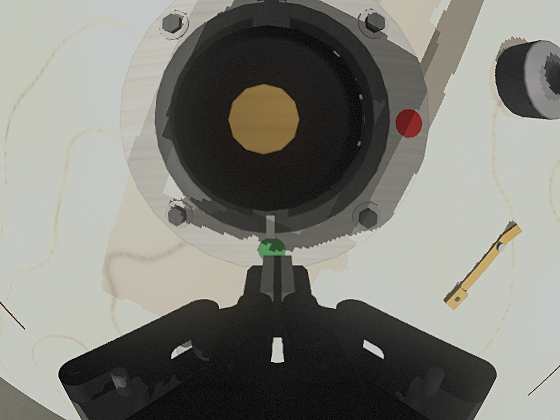

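The green dot (272,248) lies just under the tips (278,255), about 3 mm to the side. Nudging 3 mm and holding.

```bash
python3 -m jog '[[-0.003,0,0,0,0],[-0.003,0,0,0,0],[-0.003,0,0,0,0],[-0.003,0,0,0,0],[-0.003,0,0,0,0],[-0.003,0,0,0,0],[-0.003,0,0,0,0],[-0.003,0,0,0,0]]'
for i in 1 2 3; do python3 -m jog '[[0,0,0,0,0],[0,0,0,0,0],[0,0,0,0,0],[0,0,0,0,0],[0,0,0,0,0],[0,0,0,0,0],[0,0,0,0,0],[0,0,0,0,0]]'; done
```

```text
time: 12.8
tool_pos: [617.3, 10.8, 69.2]
tcp_rot: [179.9, 1.2, 114.9]
ft_force: [-1.0, 0.3, -0.5]
finger_gap: -0.0
time: 13.6
tool_pos: [617.3, 10.8, 69.2]
tcp_rot: [179.9, 1.2, 114.9]
ft_force: [-0.0, -0.0, 0.3]
finger_gap: -0.0
time: 14.4
tool_pos: [617.3, 10.8, 69.2]
tcp_rot: [179.9, 1.2, 114.9]
ft_force: [-0.2, 0.9, -0.2]
finger_gap: -0.1
time: 15.2
tool_pos: [617.3, 10.8, 69.2]
tcp_rot: [179.9, 1.2, 114.9]
ft_force: [0.1, -0.1, -0.6]
finger_gap: -0.1
```

Run:
```python
from h import *
print(r.sense()["ft_force"],r.hand_in())
```

```text
the job is handed in; nothing more can be done
[ 0.11141096 -0.07797735 -0.59385305] None
```

The relay looks locked, and the point-and-check at the green mark was done and held. I handed the job in at about 15 s of robot time.

- **Locking:** I pushed the lever clockwise about 88° with the shut fingertips on one handle face. It took about 4 N along the way. At the end I pressed to about 36 N with no further motion, so it was at the hard stop.
- **Lock check:** Pictures taken after backing off show the white pointer running into the green mark. The lever measured about -155°, where the stop should be.
- **Pointing:** The fingertips were about 34 mm above the mark, within a few millimetres sideways. They held there for over 2.4 s with only noise on the force sensor.
- **Other parts:** The relay looks seated in the pictures. The springs, weight and gauge looked undisturbed wherever they showed, but I did not measure them again.

**Disagreements:**
- My estimates of the mark's position varied by up to about 10 mm between looks, against a 20 mm tolerance. The final close view settled it.
- Against the first centre estimate, the lever read about -151°, 4° short of the stop. The re-measured centre gave -155°.
- The tool also stayed tilted by about 1.2° after the push.

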